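# Show the suspect relay to the inspection camera

## Task

Pull the relay marked with orange tape on its top out of its socket on the relay board and hold it up in front of the inspection camera: its clear contact window facing squarely into the lens, centred in the view with the window 150 mm from the front of the lens, and the relay upright in the picture (its top towards the top of the camera, so leaning back as much as the camera looks down). Leave the other relays plugged in, do not knock the camera or the other things on the bench, and finish while still holding the relay there, steady, in the gripper.

Things in the scene. Friction and masses are not known exactly. Their poses are not given: they have to be found in the camera images.
- suspect_relay: Suspect relay, 36 g, orange tape (22 x 17 mm) on its top: clear housing 28 (x) x 21.5 (y) x 36 mm (z) over a black plug 24 x 17.5 x 6.5 mm. Origin: centre of the plug's underside, housing from z = 6.5 to 42.5 mm; z out of the top, +y out of the broad side where copper contacts show (the window). Sprung contacts hold it in the socket: pull straight up, about 2 to 6 N; grip with 20 N or more.
- suspect_relay_window (a point): Centre of the suspect relay's clear contact window, its +y broad face (28 x 36 mm): at (0, 10.75, 24.5) mm in the relay's frame, axes as the relay's. Other relays stand as near as 18.5 mm on the broad sides, so take it from above by the two narrow ends, 28 mm apart along x, where there is free room above the socket's rim.
- suspect_relay_back (a point): Centre of the suspect relay's opposite broad face, which carries a white rating plate: at (0, -10.75, 24.5) mm in the relay's frame.
- board: Relay board, fixed: grey plate 170 (x) x 270 (y) x 4 mm, origin under its centre. Four black sockets, 72 (x) x 30 mm, at y = -60, -20, 20, 60 mm, one relay in each, in any order, their axes parallel to the board's. Housings sit on the socket rims 40 mm above the bench, plugs 6.5 mm deep inside; relays reach 76 mm, all else stays under 41 mm.
- camera_stand: Inspection camera's stand, fixed: steel base 200 x 160 x 12 mm, 20 mm column 442 mm tall. Origin: middle of the base's front edge (-x side, where the camera looks), on the bench; the column stands 160 mm behind it. Clamped to the column 0.30 to 0.36 m up: camera with black lens, 34 mm across, in a ring light 72 mm across, tilted 0.2 to 0.5 rad downwards.
- lens (a point): Centre of the front glass of the camera's lens. Axes: x points backwards along the optical axis (the camera looks along -x), y to the side, z is the camera's up.
- focus (a point): Point in the air on the optical axis, 150 mm in front of the lens's front glass, 0.16 to 0.31 m above the bench, where the centre of the relay's window belongs. Axes as the lens: x points from here to the lens (the relay's +y should point this way), z is up in the picture (the relay's +z should point this way).
- good_relay0: Plug-in relay, clear housing with bare top and tiny blue button; same size, origin and axes as the suspect relay. A healthy neighbour, to be left plugged in.
- good_relay1: Plug-in relay, clear housing with bare top and tiny blue button; same size, origin and axes as the suspect relay. A healthy neighbour, to be left plugged in.
- good_relay2: Plug-in relay, clear housing with bare top and tiny blue button; same size, origin and axes as the suspect relay. A healthy neighbour, to be left plugged in.
- tape: Roll of brown tape lying flat, 96 mm across, 24 mm high; origin: centre of its underside.
- pliers: Pliers with orange handles, lying, 160 mm long, 59 mm wide, 11 mm high, jaws to +x; origin: between the handles, at bench level.
- screwdriver: Screwdriver with yellow handle, lying, about 180 mm long along its x.
- jar: Small amber jar with white cap, 56 mm across, 65 mm high; origin: centre of its underside.
- carton: Cardboard carton 75 x 95 x 55 mm; origin: centre of its underside.

How it is judged:
By the outcome, as a careful person would: the job done as asked, in the order asked, and still so for the second after the job is handed in, while the arm keeps its last pose, push and grip.
It also fails if it takes over 35 s, if anything falls off the work surface, if the arm or the gripper's body presses on something with over 40 N, if the wrist force passes 120 N, or if a joint passes its speed limit or range.

## Robot

A 6-joint arm with a two-finger parallel gripper is mounted at the origin on the work surface. World frame = base frame: x ahead of the robot, y to its left, z up, the work surface at z = 0. Lengths are in mm, angles in degrees, forces in N, time in s.
With the tool pointing down it reaches from about 350 to 725 mm from the base axis. Payload 4.3 kg.
Tool frame: the origin (TCP) lies midway between the tips of the shut fingers; the grasp point (between the pads) lies 19 mm behind it; z points along the fingers, y is the direction in which the jaws open and shut (so a half turn about z gives the same grasp; the last joint's range is limited). The gripper opens to 85 mm and grips with 20 to 120 N. Pads are 22 mm wide; open, the fingers measure 114 mm over their backs; the gripper's body (76 mm by 85 mm) begins 54 mm behind the grasp point. The pads swing forward as they close: fully open they stand 13 mm farther back than shut.
Start: joints at [59.513, 21.618, 4.641, 73.018, 0, 83.68], TCP at [235.418, 524.638, 231.329] pointing down, gripper open.
Joint ranges: [-156.06, 156.06], [-48.1, 94.91], [-58.44, 69.94], [-101.28, 121.22], [-78.64, 73.56], [-180, 180]. Speed limits (degrees/s): [147.25, 147.25, 180, 180, 180, 180].

## Interface

Orientations are given as [roll, pitch, yaw] about the fixed x, y, z axes, in that order (R = Rz(yaw) Ry(pitch) Rx(roll)).
In Python, from plant import get_obs, imaging, sign_off gives the robot as it stands.
- The arm moves only by the shell command python3 -m crank 'ROWS' [OPENING]. ROWS is JSON, a list of rows, each a list of 2 entries, a list of its own where there are three numbers: the shift along the tool's x, y, z in m, then the turn about the tool's z in degrees. A call has exactly 10 rows; each row is the pose to reach, as a shift and turn from the pose commanded when the call began, along the tool's axes at that moment; what a row does not reach only later rows make up. A row lasts 1/12 s, in which the tool goes at most 41.7 mm and 7.16 degrees, less where a joint would pass 70% of its speed; a pose out of reach is approached as far as the arm can. A call with a gripper value outside its range is refused whole. OPENING is the closure, from -1 (fully open) to 1 (shut), set as the call begins (- or left out, the last holds). The fingers move at their own pace and stop on an object; the grip force is fixed at half the most. Time passes only in rows, so rows that repeat a pose let the fingers close, or fill a call up. It gives the time, the measured TCP pose, the force and the opening at its end, in the units of the state.
- get_obs(): the state, without advancing time (a new reading comes with each control period).
- imaging.grab_frame(name): name is "scene" or "top" or "wrist"; returns a dict with "color" (420x560x3 uint8, red, green, blue), "mtx" (3x3 intrinsics, pixels), "D" ([k1, k2, p1, p2, k3] as OpenCV has them; the pictures are not rectified), "eye" and "orientation" of the camera in the world. Camera axes: x right, y down, z forward; pixel columns grow to the right and rows downward; lengths in mm; the calibration is good to about 2 mm. A picture is of the moment at which its call begins. There is no depth.
- sign_off(): hands the job in, once; it reports no verdict.
The state is a dict: "t": time; "q": joint angles; "qvel": joint speeds; "effort": joint torques, N m; "tcp_pos": TCP position; "orientation": TCP orientation; "contact_force": force on the tool from outside, world axes, zero at the start; "torque": the same for the moment, N m; "finger_gap": finger opening in mm.
Only numpy, scipy, OpenCV 4.12 (cv2) and the standard library are available. Lean on these libraries where they do the work, as an engineer would, in place of code of your own. Each camera call takes 0.05 s, during which the arm holds its last target. There are 200 camera calls.

## Working session

There is one attempt and no reset: what is moved stays moved. The work goes in short steps, Python scripts to look and compute and a shell command to move; the robot and the scene stay as the last step left them, time stands still between calls to the robot, and variables do not carry over. Pictures are saved under pics/ and viewed, about 8 in all and at most 12, crops included, and the job is handed in when it is done.

```bash
ls; mkdir -p pics; cat > h.py <<'E'
import numpy as np, cv2, pickle
from scipy.spatial.transform import Rotation as R
def grab(n,tag):
    from plant import imaging
    f=imaging.grab_frame(n); cv2.imwrite(f'pics/{tag}.png',f['color'][:,:,::-1]); pickle.dump(f,open(f'pics/{tag}.pkl','wb')); return f
def load(tag): return pickle.load(open(f'pics/{tag}.pkl','rb'))
def rot(o):
    o=np.array(o,float)
    return o if o.shape==(3,3) else R.from_euler('xyz',o,degrees=True).as_matrix()
def ray(f,uv):
    p=cv2.undistortPoints(np.array([[uv]],float),np.array(f['mtx']),np.array(f['D']))[0,0]
    d=rot(f['orientation'])@np.array([p[0],p[1],1]); return np.array(f['eye'],float),d/np.linalg.norm(d)
def onz(f,uv,z):
    e,d=ray(f,uv); return e+d*(z-e[2])/d[2]
def tri(obs):
    A=np.zeros((3,3));b=np.zeros(3)
    for f,uv in obs:
        e,d=ray(f,uv);M=np.eye(3)-np.outer(d,d);A+=M;b+=M@e
    X=np.linalg.solve(A,b); return X,[round(float(np.linalg.norm(np.cross(X-ray(f,uv)[0],ray(f,uv)[1]))),1) for f,uv in obs]
def proj(f,X):
    Rm=rot(f['orientation']);c=(np.atleast_2d(X)-np.array(f['eye']))@Rm
    return cv2.projectPoints(c,np.zeros(3),np.zeros(3),np.array(f['mtx']),np.array(f['D']))[0][:,0]
E
python3 - <<'E'
from h import *
from plant import get_obs
for n in ('scene','top'):
    f=grab(n,n+'0'); print(n,f['eye'],f['orientation'],np.array(f['mtx']).tolist(),f['D'])
    cv2.imwrite(f'pics/{n}0b.png',cv2.resize(f['color'][:,:,::-1],(800,600),interpolation=cv2.INTER_CUBIC))
f=grab('wrist','wrist0');print(f['eye'],f['orientation']);print(get_obs())
E
```

```text
pics
scene [1353.83223482   22.58987954 1294.01849659] [-141.18872388    0.52541953   89.02339667] [[473.44963565078103, 0.0, 275.82409855275466], [0.0, 473.44963565078103, 206.72595235505366], [0.0, 0.0, 1.0]] [-0.12059364  0.          0.          0.          0.        ]
top [ 328.16222748   26.66425921 1519.58987956] [-173.76626656   -0.46496839  -88.69588432] [[436.5509202888103, 0.0, 281.85587260951445], [0.0, 436.5509202888103, 216.3250228204742], [0.0, 0.0, 1.0]] [-0.03444825  0.          0.          0.          0.        ]
[166.88071982 553.4017404  373.24808544] [1.63333392e+02 9.48721119e-02 6.58448385e+01]
{'t': 0.15, 'q': array([5.95112130e+01, 2.16527909e+01, 4.57792108e+00, 7.30193484e+01,
       1.15454167e-03, 8.36807157e+01]), 'qvel': array([-0.08678684, -0.08502501,  0.25631627, -0.02799448,  0.03806954,
       -0.05106504]), 'effort': array([-6.10958778e-04, -4.64036536e+01,  2.70169866e+01,  1.39450535e-02,
       -1.91022182e-04, -2.72915109e-06]), 'tcp_pos': array([235.14058479, 524.14163097, 230.55291429]), 'orientation': array([-1.79906481e+02, -1.15180093e-02,  1.55830487e+02]), 'contact_force': array([ 0.00757031, -0.41998629,  0.58702879]), 'torque': array([ 0.01456058, -0.05252433,  0.03686856]), 'finger_gap': 85.64022273900616}
```

View pics/scene0b.png

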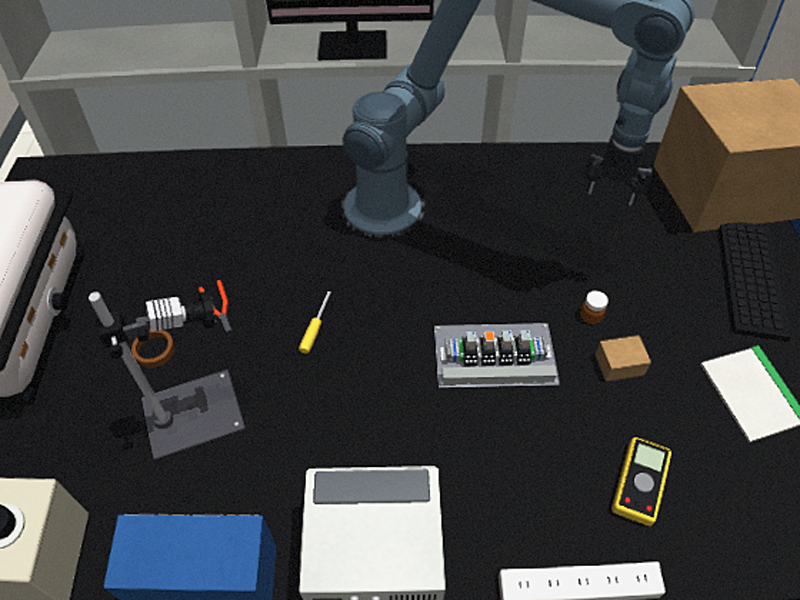

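View pics/top0b.png

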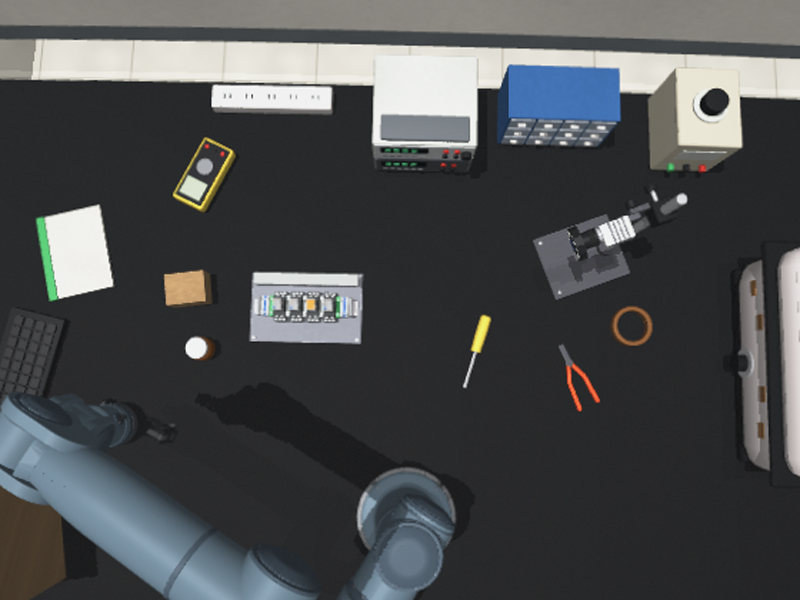

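View pics/wrist0.png

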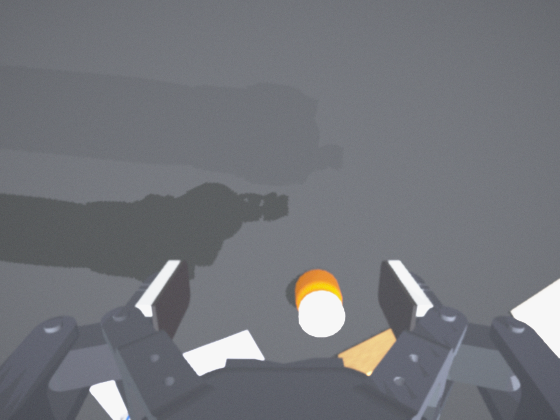

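Scene: the board is at (495,355) with the orange-topped relay at (490,337), and the inspection camera is at (165,312), all in the 800x600 view. Top view: the orange relay is at (312,304) and the camera lens is near (575,240). Next, an enlarged montage for measuring.

```bash
python3 - <<'E'
from h import *
def crop(t,x,y,w,h): 
    return cv2.resize(load(t)['color'][y:y+h,x:x+w,::-1],(400,300),interpolation=cv2.INTER_CUBIC)
a=crop('scene0',60,185,120,90); b=crop('top0',370,125,120,90); c=crop('scene0',300,215,100,75); d=crop('top0',172,182,84,63)
cv2.imwrite('pics/m.png',np.vstack([np.hstack([a,b]),np.hstack([c,d])]))
f=load('top0'); s=load('scene0'); k=560/800
print('relay',tri([(f,(312*k,304*k)),(s,(490*k,337*k))]), onz(f,(312*k,304*k),76))
for n,u in dict(bTL=(252,272),bTR=(363,273),bBR=(361,344),bBL=(249,342),sF1=(534,239),sF2=(557,299),sB=(629,270)).items(): print(n,onz(f,np.array(u)*k,4 if n[0]=='b' else 12).round())
E
```

```text
relay (array([493.70262101, 234.59459674,  70.84177953]), [3.9, 3.9]) [492.88165813 229.93890098  76.        ]
bTL [577. 391.   4.]
bTR [581. 118.   4.]
bBR [406. 117.   4.]
bBL [405. 390.   4.]
sF1 [ 675. -302.   12.]
sF2 [ 527. -359.   12.]
sB [ 603. -538.   12.]
```

View pics/m.png

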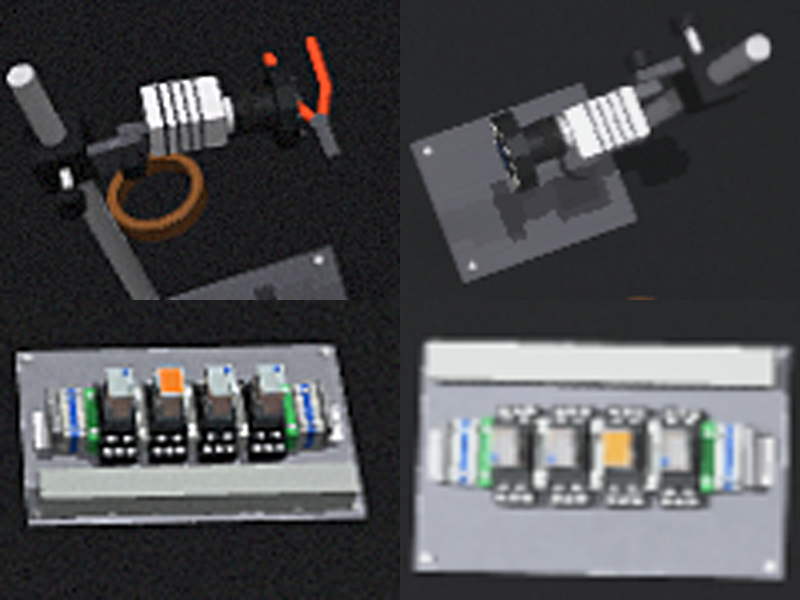

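The montage shows the orange relay second from the board's -y end, with its axes along the world axes. The lens ring faces roughly +y and -x. Moves only allow a turn about tool z, so I'll check the command's help for how a tilt could come about.

```bash
python3 -m crank '[[[-0.355,-0.16,0.02],65.5],[[-0.355,-0.16,0.02],65.5],[[-0.355,-0.16,0.02],65.5],[[-0.355,-0.16,0.02],65.5],[[-0.355,-0.16,0.02],65.5],[[-0.355,-0.16,0.02],65.5],[[-0.355,-0.16,0.02],65.5],[[-0.355,-0.16,0.02],65.5],[[-0.355,-0.16,0.02],65.5],[[-0.355,-0.16,0.02],65.5]]'
python3 - <<'E'
from h import *
from plant import get_obs
f=grab('wrist','w1'); o=get_obs(); print(o['t'],o['tcp_pos'],o['orientation'],o['q'],f['eye'],f['orientation'])
E
```

```text
t: 0.98
tcp_pos: [496.7, 229.2, 210.7]
orientation: [179.9, 0.1, 89.8]
contact_force: [0.8, 0.8, 0.1]
finger_gap: 85.2
1.0333 [497.23558025 228.74886358 210.48430239] [1.79940452e+02 1.29168326e-01 8.98572758e+01] [ 18.14388016  18.73205773  -2.62096667  68.63096416  -0.14132948
 108.28651747] [495.10760631 301.62951123 353.28939948] [ 1.63232368e+02 -7.17706584e-02 -1.90730803e-01]
```

View pics/w1.png

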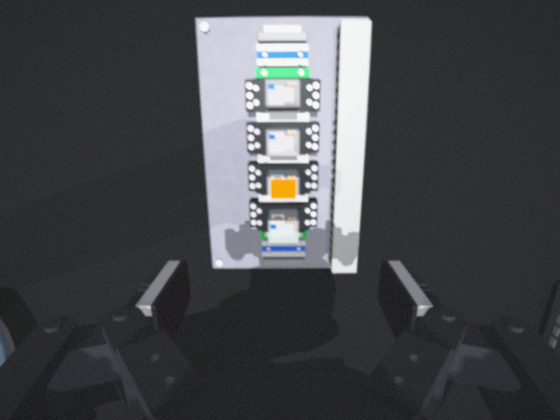

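The orange tape is at (283,188), third from the top. I'll zoom in on the relay's faces.

```bash
python3 - <<'E'
from h import *
f=load('w1'); im=f['color']
cv2.imwrite('pics/w1z.png',cv2.resize(im[70:250,225:345,::-1],(400,600),interpolation=cv2.INTER_CUBIC))
m=((im[:,:,0]>200)&(im[:,:,1]>90)&(im[:,:,1]<190)&(im[:,:,2]<80)).astype('u1')
r=cv2.minAreaRect(np.argwhere(m)[:,::-1].astype(np.float32)); print(r,m.sum())
print('tape',onz(f,r[0],76.5))
for u in [(195,19),(211,269),(371,18),(357,273)]: print(onz(f,u,4 if u[0]<300 else 30))
E
```

```text
((283.0, 188.5), (17.0, 22.0), 90.0) 407
tape [494.57960391 233.65499767  76.5       ]
[409.05928608 387.05646401   4.        ]
[407.88613309 117.22411693   4.        ]
[574.73527604 381.03066434  30.        ]
[576.46897336 125.33141411  30.        ]
```

View pics/w1z.png

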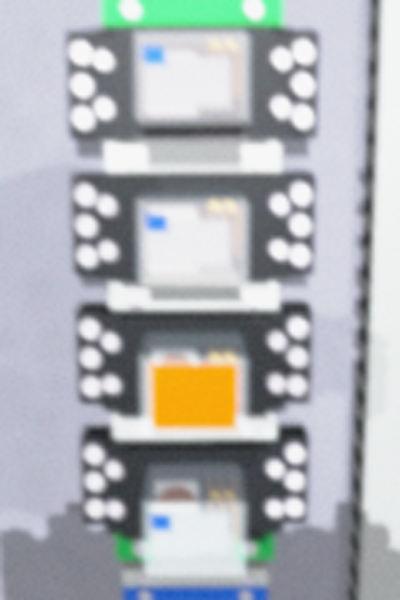

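Copper coil and contacts show on the orange relay's +y side, so the window faces world +y. The tape centre is at about (494.5, 233). I'll align and descend.

```bash
python3 -m crank '[[[0.0045,-0.0025,0.03],0],[[0.0045,-0.0025,0.06],0],[[0.0045,-0.0025,0.09],0],[[0.0045,-0.0025,0.115],0],[[0.0045,-0.0025,0.135],0],[[0.0045,-0.0025,0.15],0],[[0.0045,-0.0025,0.16],0],[[0.0045,-0.0025,0.164],0],[[0.0045,-0.0025,0.164],0],[[0.0045,-0.0025,0.164],0]]'
python3 -m crank '[[[0,0,0],0],[[0,0,0],0],[[0,0,0],0],[[0,0,0],0],[[0,0,0],0],[[0,0,0],0],[[0,0,0],0],[[0,0,0],0],[[0,0,0],0],[[0,0,0],0]]' 1
python3 - <<'E'
from plant import get_obs
o=get_obs(); print(o['t'],o['tcp_pos'],o['orientation'],o['contact_force'],o['torque'],o['finger_gap'])
E
```

```text
t: 1.87
tcp_pos: [491.7, 238.1, 48.0]
orientation: [180.0, -0.0, 90.3]
contact_force: [0.1, -0.1, 0.1]
finger_gap: 85.5
t: 2.7
tcp_pos: [493.9, 238.1, 48.7]
orientation: [179.7, -0.0, 90.3]
contact_force: [6.4, -2.6, 5.6]
finger_gap: 27.0
2.7 [493.85123842 238.1461636   48.66029074] [ 1.79715525e+02 -3.44329588e-02  9.03108343e+01] [ 6.35333008 -2.61670815  5.61512966] [-0.22375358 -1.12380474 -0.04621043] 26.962996142586746
```

```bash
python3 -m crank '[[[0,0,-0.004],0],[[0,0,-0.008],0],[[0,0,-0.014],0],[[0,0,-0.022],0],[[0,0,-0.035],0],[[0,0,-0.06],0],[[0,0,-0.09],0],[[0,0,-0.125],0],[[0,0,-0.16],0],[[0,0,-0.16],0]]'
python3 - <<'E'
from h import *
from plant import get_obs
f=grab('wrist','w2'); o=get_obs(); print(o['t'],o['tcp_pos'],o['orientation'],o['contact_force'],o['torque'],o['finger_gap'],o['q'])
E
```

```text
t: 3.53
tcp_pos: [493.3, 239.0, 214.4]
orientation: [179.5, -0.2, 90.4]
contact_force: [1.2, 1.3, 0.1]
finger_gap: 27.1
3.5833 [492.56481305 238.72692505 211.40673242] [ 1.79687950e+02 -1.54798895e-01  9.03551662e+01] [ 0.55211892  0.00538628 -0.68763289] [-0.02423182 -0.04721438 -0.01148095] 26.523450876670434 [ 1.91907025e+01  1.84086677e+01 -2.94131961e+00  6.83046962e+01
  4.57613051e-02  1.08836096e+02]
```

View pics/w2.png

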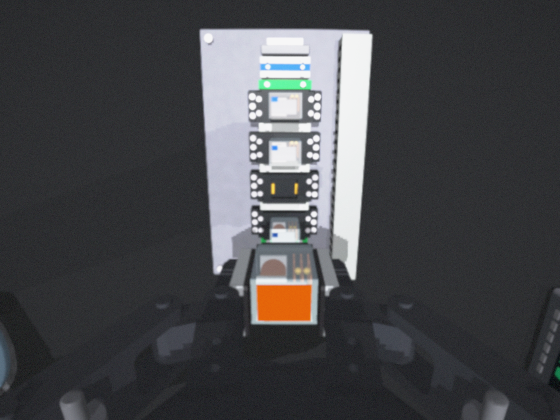

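The relay is out, held with its copper window towards the wrist camera at (285,265), and the empty socket is at (284,187). Next I'll swing towards azimuth -68° at height. There I'll test whether the arm's reach limit tilts the tool outward, since the moves have no tilt of their own.

```bash
python3 -m crank '[[[-0.04,-0.0135,-0.011],-7],[[-0.08,-0.027,-0.022],-14],[[-0.12,-0.04,-0.033],-21],[[-0.16,-0.054,-0.044],-28],[[-0.2,-0.0675,-0.055],-35],[[-0.24,-0.081,-0.066],-42],[[-0.28,-0.0945,-0.077],-49],[[-0.32,-0.108,-0.088],-56],[[-0.36,-0.1215,-0.099],-63],[[-0.38,-0.128,-0.104],-70]]'
python3 - <<'E'
from h import *
from plant import get_obs
o=get_obs(); p=o['tcp_pos'];print(o['t'],p,o['orientation'],o['q'])
Rm=rot(o['orientation']); 
for T in [(225,-556,420),(244,-603,420)]: print(T,(Rm.T@(np.array(T)-p)).round(1))
E
```

```text
t: 4.42
tcp_pos: [379.0, -97.7, 298.1]
orientation: [180.0, -0.2, 152.9]
contact_force: [0.8, -1.3, -0.8]
finger_gap: 27.1
4.4167 [378.95804442 -97.68603263 298.08573042] [179.97188502  -0.22146178 152.88709796] [-2.37961022e+01 -2.72934680e-01 -1.25786852e+01  7.79137136e+01
  4.08809104e-02  3.31677589e+00]
(225, -556, 420) [ -71.4 -478.1 -122.4]
(244, -603, 420) [-109.7 -511.2 -122.6]
```

```bash
python3 -m crank '[[[-0.001,-0.04,-0.0095],-6],[[-0.0015,-0.08,-0.019],-12],[[-0.002,-0.12,-0.0285],-18],[[-0.003,-0.16,-0.038],-24],[[-0.0035,-0.2,-0.0475],-30],[[-0.004,-0.24,-0.057],-36],[[-0.005,-0.28,-0.0665],-42],[[-0.006,-0.32,-0.076],-48],[[-0.007,-0.36,-0.0855],-54],[[-0.007,-0.395,-0.094],-60]]'
python3 - <<'E'
from h import *
from plant import get_obs
o=get_obs(); p=o['tcp_pos'];print(o['t'],p,o['orientation'],o['q'])
E
```

```text
t: 5.25
tcp_pos: [225.8, -408.7, 380.6]
orientation: [179.8, 0.1, -147.2]
contact_force: [1.4, -0.3, -0.2]
finger_gap: 27.0
5.25 [ 225.79572458 -408.7278942   380.62648107] [ 1.79766984e+02  1.11389147e-01 -1.47231452e+02] [-6.89147950e+01  9.50938698e+00  1.04015558e+01  9.11429142e+01
  6.18941076e-02 -1.01683705e+02]
```

```bash
python3 - <<'E'
from h import *
f=load('top0'); s=load('scene0');k=.7
for t,c in [((760,455),(65,238)),((757,345),(27,330)),((783,245),(5,400))]: print(tri([(f,(t[0]*k,t[1]*k)),(s,(c[0]*k,c[1]*k))]))
E
python3 -m crank '[[[-0.03,-0.007,0],0],[[-0.027,-0.026,0],0],[[-0.02,-0.045,0],0],[[-0.014,-0.064,0],0],[[-0.007,-0.083,0],0],[[-0.001,-0.102,0],0],[[0.005,-0.121,0],0],[[0.012,-0.14,0],0],[[0.012,-0.14,0],0],[[0.012,-0.14,0],0]]'
python3 -c "
from plant import get_obs
o=get_obs();print(o['tcp_pos'],o['orientation'],o['q'])"
```

```text
(array([ 166.66886408, -814.77722597,   78.97499835]), [1.3, 1.3])
(array([ 424.51093501, -849.69405367,   30.60684896]), [5.8, 5.8])
(array([ 650.46757309, -836.6601994 ,  102.14510618]), [31.5, 31.5])
t: 6.08
tcp_pos: [291.9, -533.3, 379.1]
orientation: [179.7, 0.1, -147.6]
contact_force: [0.2, 0.1, -0.7]
finger_gap: 27.0
[ 291.87507473 -533.27520083  379.11497526] [ 1.79697554e+02  8.19974785e-02 -1.47593629e+02] [-6.72990561e+01  2.87843366e+01  3.77879870e+01  9.93155912e+01
  2.98357556e-02 -9.97057248e+01]
```

```bash
python3 -m crank '[[[0.012,-0.022,0],0],[[0.017,-0.047,0],0],[[0.021,-0.071,0],0],[[0.026,-0.096,0],0],[[0.031,-0.12,0],0],[[0.036,-0.145,0],0],[[0.04,-0.17,0],0],[[0.045,-0.194,0],0],[[0.05,-0.219,0],0],[[0.055,-0.243,0],0]]'
python3 -c "
from plant import get_obs
o=get_obs();print(o['tcp_pos'],o['orientation'],o['q'])"
```

```text
t: 6.92
tcp_pos: [320.4, -644.5, 349.2]
orientation: [-178.2, -0.2, -147.5]
contact_force: [0.6, -1.8, -0.6]
finger_gap: 27.4
[ 320.41857622 -644.50450902  349.15484921] [-178.18971085   -0.2083309  -147.54142277] [ -68.67386858   48.33298792   69.6278527   109.47842051    0.14515997
 -101.13343605]
```

The arm is at its elbow limit and the tool has begun to tilt outward (roll -178.2). I'll push further.

```bash
python3 -m crank '[[[0.008,-0.04,0],0],[[0.016,-0.08,-0.02],0],[[0.023,-0.12,-0.04],0],[[0.031,-0.16,-0.06],0],[[0.038,-0.2,-0.08],0],[[0.046,-0.24,-0.1],0],[[0.054,-0.28,-0.12],0],[[0.06,-0.31,-0.14],0],[[0.07,-0.35,-0.16],0],[[0.075,-0.39,-0.18],0]]'
python3 -c "
from plant import get_obs
o=get_obs();print(o['tcp_pos'],o['orientation'],o['q'])"
```

```text
t: 7.75
tcp_pos: [323.7, -690.1, 319.5]
orientation: [-175.7, -0.6, -147.6]
contact_force: [1.0, -0.0, -0.4]
finger_gap: 27.3
[ 323.74384743 -690.1173533   319.47809749] [-175.67729818   -0.63299068 -147.61055045] [ -69.75048978   50.9236767    69.89097952  104.60828138    0.29114161
 -102.15274872]
```

```bash
python3 -m crank '[[[0.07,-0.39,-0.35],0],[[0.07,-0.39,-0.35],0],[[0.07,-0.39,-0.35],0],[[0.07,-0.39,-0.35],0],[[0.07,-0.39,-0.35],0],[[0.07,-0.39,-0.35],0],[[0.07,-0.39,-0.35],0],[[0.07,-0.39,-0.35],0],[[0.07,-0.39,-0.35],0],[[0.07,-0.39,-0.35],0]]'
python3 -c "
from plant import get_obs
o=get_obs();print(o['tcp_pos'],o['orientation'],o['q'])"
```

```text
t: 8.58
tcp_pos: [310.6, -683.4, 362.7]
orientation: [-173.3, -1.0, -147.6]
contact_force: [-0.2, -0.8, -0.2]
finger_gap: 27.0
[ 310.59752493 -683.41452848  362.68270035] [-173.26262595   -1.03888773 -147.644035  ] [ -70.60495576   47.58426327   69.88151533  105.49905795    0.50225422
 -102.99224233]
```

```bash
python3 - <<'E'
from h import *
f=load('top0'); s=load('scene0')
T=lambda u:(370+.3*(u[0]-400),125+.3*u[1]); S=lambda u:(60+.3*u[0],185+.3*u[1])
P={}
for n,t,sc in [('ring',(508,152),(285,110)),('body',(606,121),(184,114)),('neck',(545,138),(245,110))]:
    P[n],e=tri([(f,T(t)),(s,S(sc))]); print(n,P[n],e)
for a in('body','neck'):
  d=P['ring']-P[a]; print(a,d, np.degrees(np.arctan2(d[1],d[0])),np.degrees(np.arcsin(-d[2]/np.linalg.norm(d))))
cv2.imwrite('pics/cam.png',np.hstack([cv2.resize(load('scene0')['color'][185:245,65:140+10,::-1],(400,282),interpolation=cv2.INTER_LANCZOS4),cv2.resize(load('top0')['color'][125:185,390:475,::-1],(400,282),interpolation=cv2.INTER_LANCZOS4)]))
E
```

```text
ring [ 597.38297702 -316.70791269  316.76360205] [0.2, 0.2]
body [ 619.56098073 -389.11935155  343.21084997] [2.4, 2.4]
neck [ 607.12274341 -344.06899784  330.28093075] [0.3, 0.3]
body [-22.17800371  72.41143886 -26.44724791] 107.02865453955252 19.25038943592104
neck [ -9.73976639  27.36108514 -13.5173287 ] 109.59427999214219 24.95848004405052
```

View pics/cam.png

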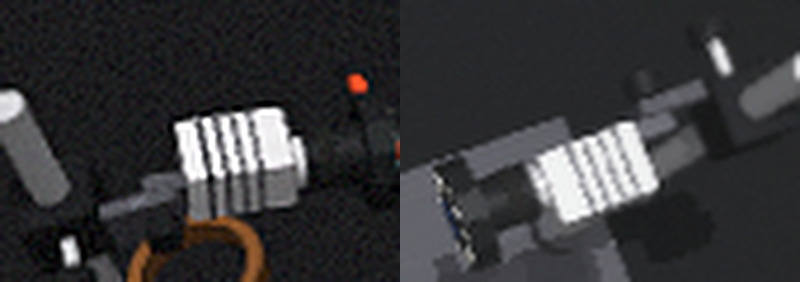

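```bash
python3 - <<'E'
from h import *
f=load('top0'); s=load('scene0')
T=lambda u:(390+85/400*(u[0]-400)-.5,125+60/282*u[1]-.5); S=lambda u:(65+85/400*u[0]-.5,185+60/282*u[1]-.5)
P={}
for n,t,sc in [('b+',(637,122),(190,180)),('b-',(660,186),(175,123)),('f-',(560,222),(283,108)),('f+',(533,155),(300,165))]:
    P[n],e=tri([(f,T(t)),(s,S(sc))]); print(n,P[n].round(),e)
d=(P['f+']+P['f-']-P['b+']-P['b-']);print(np.degrees(np.arctan2(d[1],d[0])),np.degrees(np.arcsin(-d[2]/np.linalg.norm(d))),np.linalg.norm(d)/2)
d=(P['f+']-P['f-']+P['b+']-P['b-'])/2;print(d,np.degrees(np.arctan2(d[1],d[0])))
E
```

```text
b+ [ 646. -405.  363.] [2.3, 2.3]
b- [ 608. -419.  364.] [0.5, 0.5]
f- [ 588. -365.  351.] [0.1, 0.1]
f+ [ 628. -350.  351.] [0.6, 0.6]
109.01425397076513 12.487578598764973 59.1904568638785
[38.59690161 14.99563306 -0.88176992] 21.232098648415842
```

```bash
cat > st.py <<'E'
from h import *
from plant import get_obs
o=get_obs();Rm=rot(o['orientation']);z=Rm[:,2]
print(o['t'],o['tcp_pos'].round(1),o['orientation'].round(1),o['q'].round(1),'tilt',np.degrees(np.arccos(-z[2])).round(2),'az',np.degrees(np.arctan2(z[1],z[0])).round(1))
E
python3 st.py
python3 -m crank '[[[0.1,-0.7,-0.5],0],[[0.1,-0.7,-0.5],0],[[0.1,-0.7,-0.5],0],[[0.1,-0.7,-0.5],0],[[0.1,-0.7,-0.5],0],[[0.1,-0.7,-0.5],0],[[0.1,-0.7,-0.5],0],[[0.1,-0.7,-0.5],0],[[0.1,-0.7,-0.5],0],[[0.1,-0.7,-0.5],0]]'
python3 st.py
```

```text
8.5833 [ 310.6 -683.4  362.7] [-173.3   -1.  -147.6] [ -70.6   47.6   69.9  105.5    0.5 -103. ] tilt 6.82 az -66.4
t: 9.42
tcp_pos: [312.5, -688.1, 383.1]
orientation: [-170.8, -1.5, -147.7]
contact_force: [-0.5, 0.3, -0.6]
finger_gap: 27.0
9.4167 [ 312.5 -688.1  383.1] [-170.8   -1.5 -147.7] [ -70.6   46.1   69.9  104.5    0.6 -103. ] tilt 9.32 az -66.6
```

```bash
python3 -m crank '[[[0.1,-0.7,-0.5],0],[[0.1,-0.7,-0.5],0],[[0.1,-0.7,-0.5],0],[[0.1,-0.7,-0.5],0],[[0.1,-0.7,-0.5],0],[[0.1,-0.7,-0.5],0],[[0.1,-0.7,-0.5],0],[[0.1,-0.7,-0.5],0],[[0.1,-0.7,-0.5],0],[[0.1,-0.7,-0.5],0]]' >/dev/null
python3 -m crank '[[[0.1,-0.7,-0.5],0],[[0.1,-0.7,-0.5],0],[[0.1,-0.7,-0.5],0],[[0.1,-0.7,-0.5],0],[[0.1,-0.7,-0.5],0],[[0.1,-0.7,-0.5],0],[[0.1,-0.7,-0.5],0],[[0.1,-0.7,-0.5],0],[[0.1,-0.7,-0.5],0],[[0.1,-0.7,-0.5],0]]'
python3 st.py; python3 - <<'E'
from h import *
from plant import get_obs
o=get_obs(); p=o['tcp_pos'];Rm=rot(o['orientation'])
for T in [(500,-390,430),(430,-430,430)]: print((Rm.T@(np.array(T)-p)).round())
E
```

```text
t: 11.08
tcp_pos: [312.7, -687.7, 435.0]
orientation: [-165.8, -2.3, -147.9]
contact_force: [0.3, -0.4, -1.4]
finger_gap: 26.9
11.0833 [ 312.7 -687.7  435. ] [-165.8   -2.3 -147.9] [ -70.7   42.3   69.9  103.2    1.  -103. ] tilt 14.36 az -66.9
[-317.  146.  -45.]
[-236.  150.  -42.]
```

```bash
python3 -m crank '[[[-0.036,0.016,-0.005],0],[[-0.072,0.033,-0.01],0],[[-0.108,0.05,-0.015],0],[[-0.144,0.066,-0.02],0],[[-0.18,0.083,-0.025],0],[[-0.216,0.1,-0.03],0],[[-0.252,0.116,-0.035],0],[[-0.288,0.133,-0.04],0],[[-0.31,0.143,-0.044],0],[[-0.31,0.143,-0.044],0]]'
python3 st.py; python3 - <<'E'
from h import *
f=grab('wrist','w3'); print(f['eye'],f['orientation'],np.array(f['mtx']).tolist())
P=[(597,-317,317),(617.5,-385,357),(657,-474,440)]; print(proj(f,P))
E
```

```text
t: 11.92
tcp_pos: [498.4, -391.7, 430.9]
orientation: [-165.8, -2.2, -147.5]
contact_force: [-0.2, -0.9, -0.3]
finger_gap: 26.8
11.9167 [ 498.4 -391.7  430.9] [-165.8   -2.2 -147.5] [-40.9  19.6  29.6  86.9  -6.  -74.4] tilt 14.34 az -66.1
[ 420.85958905 -399.37780898  571.94307755] [165.57087061  14.16234005 123.06540689] [[325.8126337152725, 0.0, 283.7421250793368], [0.0, 325.8126337152725, 205.39867274868826], [0.0, 0.0, 1.0]]
[[323.31696489 340.37033942]
 [235.90738581 337.10787448]
 [ 56.79239727 366.31650186]]
```

View pics/w3.png

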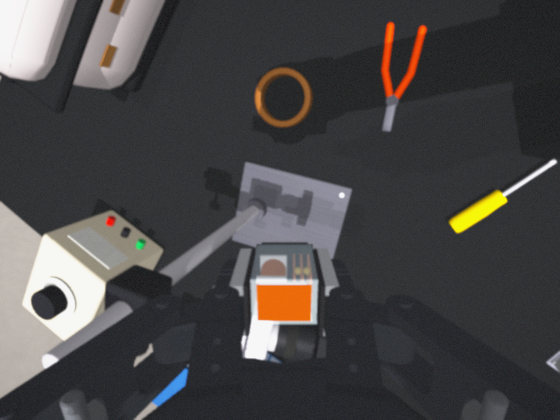

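The tilt persists at 14.3°, but the gripper hides the lens. The stand base shows at (245,162) to (352,188), and the relay's window is still towards the camera at (285,265). I'll move to above the focus at the final yaw for a look at the ring from the front and above.

```bash
python3 - <<'E'
from h import *
from plant import get_obs
f=load('w3')
a,b=onz(f,(245,162),12),onz(f,(352,188),12);d=b-a;print(a,b,np.linalg.norm(d),np.degrees(np.arctan2(d[1],d[0])))
o=get_obs(); p=o['tcp_pos'];Rm=rot(o['orientation'])
print((Rm.T@(np.array((540,-170,480))-p)).round())
E
```

```text
[ 597.52839456 -540.1174569    12.        ] [ 524.23771855 -356.35539393   12.        ] 197.83836578418868 111.74382578059988
[-154.  148.  -95.]
```

```bash
python3 -m crank '[[[-0.016,0.015,-0.01],-7],[[-0.034,0.032,-0.021],-14],[[-0.052,0.05,-0.032],-21],[[-0.07,0.067,-0.043],-28],[[-0.087,0.083,-0.054],-35],[[-0.105,0.1,-0.065],-42],[[-0.122,0.117,-0.076],-49],[[-0.14,0.134,-0.087],-56],[[-0.154,0.148,-0.095],-63],[[-0.154,0.148,-0.095],-70]]'
python3 st.py; python3 - <<'E'
from h import *
f=grab('wrist','w4'); print(f['eye'],f['orientation'])
P=[(597,-317,317),(617.5,-385,357),(657,-474,440)]; print(proj(f,P))
cv2.imwrite('pics/w4z.png',cv2.resize(f['color'][0:300,100:500,::-1],(800,600),interpolation=cv2.INTER_CUBIC))
E
```

```text
t: 12.8
tcp_pos: [540.0, -170.1, 480.9]
orientation: [-177.3, -14.1, -77.5]
contact_force: [0.9, -0.9, -0.7]
finger_gap: 26.9
12.8 [ 540.  -170.1  480.9] [-177.3  -14.1  -77.5] [ -18.1   17.1   34.3   97.5  -10.7 -121.9] tilt 14.38 az -66.3
[ 539.43705279 -207.60683915  637.0110143 ] [ 177.46886088    2.67845403 -166.77221238]
[[ 267.39951499   68.94294508]
 [ 258.09332883  -28.0907619 ]
 [ 219.31194634 -224.04161461]]
```

View pics/w4z.png

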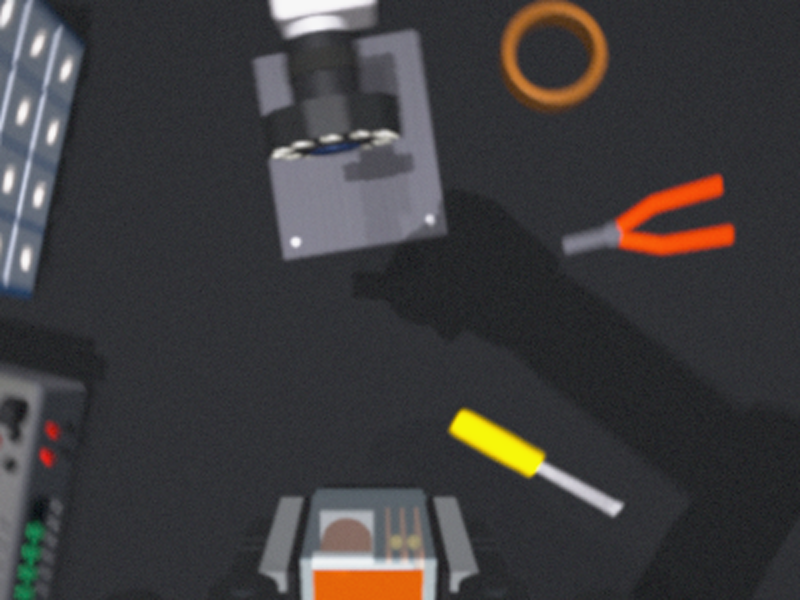

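```bash
python3 - <<'E'
from h import *
w,t,s=load('w4'),load('top0'),load('scene0')
for sc in [(145.5,218),(145.5,216)]:
  print(tri([(w,(268.5,73.3)),(t,(400.7,170.9))]),tri([(w,(268.5,73.3)),(t,(400.7,170.9)),(s,sc)]),tri([(w,(268.5,73.3)),(s,sc)]))
X=tri([(w,(268.5,73.3)),(t,(400.7,170.9)),(s,(145.5,217))])[0]
az=np.radians(111.6)
def circ(X,tl,r=36,back=0):
    tl=np.radians(tl);L=np.array([np.cos(az)*np.cos(tl),np.sin(az)*np.cos(tl),-np.sin(tl)]);Y=np.array([-np.sin(az),np.cos(az),0]);Z=np.cross(L,Y)
    a=np.linspace(0,2*np.pi,60);return X-back*L+r*(np.cos(a)[:,None]*Y+np.sin(a)[:,None]*Z)
out=[]
for f,(x,y,ww,h) in [(w,(220,45,100,75)),(t,(380,140,60,45)),(s,(110,185,60,45))]:
    g=(np.clip(f['color'][y:y+h,x:x+ww,::-1]/255.,0,1)**.5*255).astype('u1'); k=400/ww
    g=cv2.resize(g,(400,300),interpolation=cv2.INTER_CUBIC)
    if f is w: out.append(g.copy())
    for tl,c in [(12,(0,255,0)),(20,(0,0,255))]:
        p=((proj(f,circ(X,tl))-[x,y]+.5)*k).astype(int); cv2.polylines(g,[p],True,c,1)
    out.append(g)
cv2.imwrite('pics/ov.png',np.vstack([np.hstack(out[:2]),np.hstack(out[2:])]))
E
```

```text
(array([ 590.58842569, -304.69742174,  342.56819122]), [0.1, 0.1]) (array([ 596.25619508, -314.52447976,  314.78052613]), [1.1, 2.0, 2.6]) (array([ 595.60417068, -315.77990885,  313.95134787]), [1.6, 1.6])
(array([ 590.58842569, -304.69742174,  342.56819122]), [0.1, 0.1]) (array([ 594.93975996, -312.71875886,  321.50839847]), [1.3, 2.0, 3.0]) (array([ 594.43242153, -313.94688617,  320.8970522 ]), [2.1, 2.1])
```

View pics/ov.png

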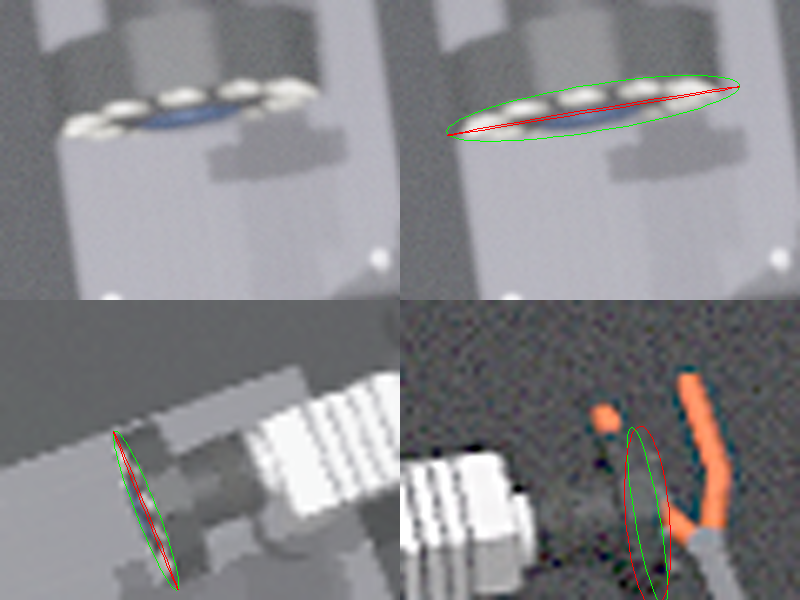

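The overlay shows the ring front spanning 66 px in the wrist view, less than the 73 px predicted, so the lens is a bit farther away and lower than assumed. In the scene view the ring hides part of the pliers. I'll average a few scene frames and read the ring's dark extent as numbers.

```bash
python3 - <<'E'
from h import *
from plant import imaging
a=np.mean([imaging.grab_frame('scene')['color'].astype(float).mean(2) for _ in range(8)],0)
np.save('pics/sc.npy',a)
x0,y0=124,198
print('    ',' '.join(f'{x:3d}' for x in range(x0,x0+34)))
for y in range(y0,y0+38): print(y,' '.join(f'{int(v):3d}' for v in a[y,x0:x0+34]))
E
```

```text
124 125 126 127 128 129 130 131 132 133 134 135 136 137 138 139 140 141 142 143 144 145 146 147 148 149 150 151 152 153 154 155 156 157
198  26  26  24  28  27  26  24  27  30  27  26  27  26  27  27  25  28  23  23  25  28  27  27  25  26  27  26  23 111 128 125  69  18  26
199  27  26  27  23  29  26  25  26  26  27  29  27  27  28  24  23  22  22  29  27  28  26  27  25  28  26  23  17 101 128 128  83  22  23
200  29  26  28  23  25  27  29  29  26  30  29  26  26  26  25  26  40  27  19  26  28  25  26  26  30  26  23  20  56 118 129 105  48  19
201  28  27  27  26  31  29  27  24  28  29  27  25  26  23  34  86 125 110  25  20  28  27  23  23  28  29  25  23  17 111 128 127  70  16
202  26  26  25  27  25  27  25  28  24  27  25  30  26  23  34  88 131 129 105  16  25  26  30  27  25  28  25  27  14 102 128 128  79  23
203  29  24  26  28  25  29  29  28  27  27  28  26  27  22  21  70 126 132 124  27  27  28  27  30  24  27  27  24  19  54 120 129 100  44
204  25  28  29  23  27  28  24  29  28  26  25  25  30  25  22  40  76  81  68  22  30  27  22  26  29  28  28  24  24  15 
[... 3655 characters left out ...]

231  26  26  27  27  26  28  27  26  25  29  26  25  26  30  25  27  24  25  26  27  27  25  29  27  26  27  26  27  24  30  28  26  23  32
232  27  29  22  26  25  28  25  27  30  28  26  28  26  27  26  25  26  26  26  27  26  27  26  24  28  27  29  28  26  24  26  27  25  16
233  26  23  28  23  24  29  23  28  27  25  25  27  27  28  26  29  24  29  27  28  27  27  29  26  28  27  28  26  26  23  27  26  26  26
234  25  28  29  27  28  26  31  29  25  26  27  26  27  26  27  26  26  23  26  27  26  27  26  28  25  26  26  25  28  28  29  26  28  27
235  26  30  26  29  24  26  27  26  27  25  28  27  26  28  27  25  30  27  25  27  27  27  26  25  28  26  25  27  28  27  28  25  29  28
```

```bash
python3 - <<'E'
from h import *
w,t,s=load('w4'),load('top0'),load('scene0')
a=(w,(266.5,72.2));b=(t,(400.7,170.8));c=(s,(147.1,217.5))
X,e=tri([a,b,c]);print(X,e,tri([a,c]),tri([b,c]))
# predicted body-top-front corner consistency and focus
for tl in (12.3,):
  z,A=np.radians(tl),np.radians(111.6);L=np.array([np.cos(A)*np.cos(z),np.sin(A)*np.cos(z),-np.sin(z)]);print('L',L,'focus',X+150*L, X+154*L)
v=np.array(w['eye'])-X;v/=np.linalg.norm(v);print('aspect by tilt',[(k,round(float(v@[np.cos(A)*np.cos(np.radians(k)),np.sin(A)*np.cos(np.radians(k)),-np.sin(np.radians(k))]),3)) for k in(10,12,14,16)])
# relay in hand: orange tape in w4
im=w['color'];m=((im[:,:,0]>200)&(im[:,:,1]>60)&(im[:,:,1]<190)&(im[:,:,2]<80)).astype('u1');m[:280]=0
r=cv2.minAreaRect(np.argwhere(m)[:,::-1].astype(np.float32));print(r,m.sum()); print(cv2.boundingRect(m))
ys=np.argwhere(m); 
for y in (285,290,300,310,315,320,325): 
  xs=np.flatnonzero(m[y]); print(y,xs.min() if len(xs) else None,xs.max() if len(xs) else None)
# predict tape corners from nominal grasp
from plant import get_obs
o=get_obs();Rm=rot(o['orientation']);p=o['tcp_pos'];print(p,o['orientation'])
# tool frame: relay y->tool x, relay x->tool y, relay z->-tool z ; relay origin in tool: (ox,0,oz)
for ox,oz in((-5,14.8),(0,14.8),(-3,14.8),(-5,12)):
  P=[p+Rm@np.array([ox+yy,xx,oz-42.6]) for xx,yy in((-11,8.5),(11,8.5),(11,-8.5),(-11,-8.5))]
  print(ox,oz,proj(w,P).round(1).tolist())
E
```

```text
[ 596.69235595 -312.37233026  317.9937762 ] [1.0, 0.7, 0.3] (array([ 596.85924725, -312.62698781,  318.26352463]), [0.6, 0.6]) (array([ 596.53258818, -311.99916602,  317.61802179]), [0.2, 0.2])
L [-0.35967447  0.908434   -0.21303039] focus [ 542.74118619 -176.10723015  286.03921825] [ 541.30248833 -172.47349415  285.18709671]
aspect by tilt [(10, 0.18), (12, 0.146), (14, 0.111), (16, 0.076)]
((283.5, 302.0), (34.0, 53.0), 90.0) 1790
(257, 285, 54, 35)
285 307 309
290 257 310
300 258 310
310 258 309
315 258 309
320 None None
325 None None
[ 539.17229    -172.83386132  479.64849833] [-177.28087552  -14.1057971   -78.05290925]
-5 14.8 [[255.6, 283.1], [310.0, 283.7], [308.5, 319.2], [256.3, 318.6]]
0 14.8 [[255.4, 272.0], [310.4, 272.6], [308.9, 309.1], [256.1, 308.5]]
-3 14.8 [[255.5, 278.7], [310.1, 279.3], [308.7, 315.2], [256.2, 314.6]]
-5 12 [[255.0, 286.7], [310.5, 287.3], [309.0, 323.3], [255.7, 322.8]]
```

```bash
cat > go.py <<'E'
from h import *
from plant import get_obs
o=get_obs();p=o['tcp_pos'];Rm=rot(o['orientation'])
F=np.array([542.,-174.3,285.6]);c=np.array([5.5,0,-9.7]); L=np.array([-.3597,.9084,-.213])
for a in (0,-8,-9,-10,-11):
  Rn=Rm@R.from_euler('z',a,degrees=True).as_matrix(); d=Rm.T@(F-Rn@c-p)
  n=-(Rn[:,0]@L); x=Rn[:,0]; y=Rn[:,1]
  print(a,'shift',d.round(1),'window az',np.degrees(np.arctan2(x[1],x[0])).round(1),'elev',np.degrees(np.arcsin(x[2])).round(1),'off-axis',np.degrees(np.arccos(n)).round(1),'roll',np.degrees(np.arcsin(y[2])).round(1))
print(o['t'],o['contact_force'].round(1),o['finger_gap'])
E
python3 go.py
```

```text
0 shift [-50.8   6.5 198.3] window az -78.1 elev 14.1 off-axis 9.6 roll -2.6
-8 shift [-50.8   7.3 198.3] window az -69.8 elev 14.3 off-axis 2.5 roll -0.7
-9 shift [-50.8   7.4 198.3] window az -68.8 elev 14.4 off-axis 2.1 roll -0.4
-10 shift [-50.7   7.4 198.3] window az -67.7 elev 14.4 off-axis 2.2 roll -0.2
-11 shift [-50.7   7.5 198.3] window az -66.7 elev 14.4 off-axis 2.7 roll 0.1
13.25 [-0.  -0.  -0.6] 27.174920434660194
```

```bash
python3 -m crank '[[[-0.008,0.001,0.032],-2],[[-0.016,0.002,0.064],-4],[[-0.024,0.0035,0.096],-6],[[-0.032,0.005,0.128],-8],[[-0.04,0.006,0.156],-9.5],[[-0.046,0.007,0.18],-9.5],[[-0.05,0.0074,0.193],-9.5],[[-0.0508,0.0074,0.1983],-9.5],[[-0.0508,0.0074,0.1983],-9.5],[[-0.0508,0.0074,0.1983],-9.5]]'
python3 -m crank '[[[0,0,0],0],[[0,0,0],0],[[0,0,0],0],[[0,0,0],0],[[0,0,0],0],[[0,0,0],0],[[0,0,0],0],[[0,0,0],0],[[0,0,0],0],[[0,0,0],0]]'
python3 go.py; python3 - <<'E'
from h import *
from plant import get_obs
w=grab('wrist','w5');s=grab('scene','s5');t=grab('top','t5')
o=get_obs();Rm=rot(o['orientation']);p=o['tcp_pos']
im=w['color'];m=((im[:,:,0]>200)&(im[:,:,1]>60)&(im[:,:,1]<190)&(im[:,:,2]<80)).astype('u1');m[:270]=0
print('tape box',cv2.boundingRect(m),m.sum())
P=[p+Rm@np.array([5.5,0,-9.7]),np.array([596.7,-312.4,318])+2*np.array([-.36,.908,-.213])]
a=proj(s,P);b=proj(t,P);print(a,b)
def C(f,q,n):
    k=400/n;x,y=int(q[:,0].mean()-n/2),int(q[:,1].mean()-n*.375);h=n*3//4
    g=(np.clip(f['color'][y:y+h,x:x+n,::-1]/255.,0,1)**.6*255).astype('u1');g=cv2.resize(g,(400,300),interpolation=cv2.INTER_CUBIC)
    for u in q: cv2.circle(g,tuple(((u-[x,y]+.5)*k).astype(int)),3,(0,255,0),-1)
    return g
W=cv2.resize(w['color'][:,:,::-1],(400,300))
cv2.imwrite('pics/fin.png',np.vstack([np.hstack([C(s,a,100),C(t,b,100)]),np.hstack([W,C(load('scene0'),a,100)])]))
E
```

```text
t: 14.08
tcp_pos: [541.5, -171.2, 275.8]
orientation: [-179.7, -14.4, -68.2]
contact_force: [-0.6, -0.0, -0.7]
finger_gap: 26.4
t: 14.92
tcp_pos: [541.2, -170.8, 275.0]
orientation: [-179.7, -14.4, -68.1]
contact_force: [-0.9, 0.4, -0.2]
finger_gap: 26.8
0 shift [0.6 0.5 0.3] window az -68.1 elev 14.4 off-axis 2.1 roll -0.3
-8 shift [0.6 1.2 0.3] window az -59.9 elev 14.3 off-axis 8.5 roll 1.7
-9 shift [0.6 1.3 0.3] window az -58.8 elev 14.2 off-axis 9.5 roll 1.9
-10 shift [0.7 1.4 0.3] window az -57.8 elev 14.2 off-axis 10.5 roll 2.2
-11 shift [0.7 1.5 0.3] window az -56.8 elev 14.2 off-axis 11.5 roll 2.4
14.9167 [-0.9  0.4 -0.2] 26.778969062383695
tape box (259, 286, 50, 33) 442
[[202.59307432 207.96195306]
 [147.7378857  217.34218911]] [[349.84433769 190.50498213]
 [400.26888316 170.97649818]]
```

View pics/fin.png

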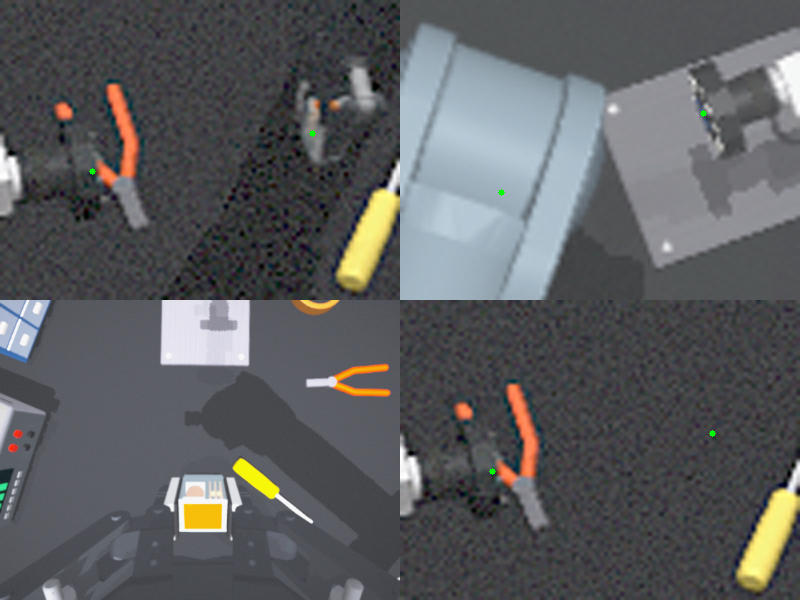

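The relay is held at the focus with its copper window towards the lens: green dot at (312,132) in the scene crop, lens at (92,171). The camera and the other things on the bench look undisturbed, so I'm handing in.

```bash
python3 -c "
from plant import sign_off,get_obs
print(get_obs()['qvel'].round(2)); print(sign_off())"
```

```text
[ 0.06  0.    0.05  0.06  0.04 -0.06]
the job is handed in; nothing more can be done
None
```

I pulled the orange-taped relay straight up out of its socket and the arm is holding it at the inspection camera's focus, window towards the lens. I handed the job in at about 15 s of the 35 s allowed.

**How the tilt was made:** moves cannot tilt the tool directly. I pushed outward against the arm's reach limit, which leaned the tool 14.4°. It kept that lean on the way to the camera.

**Last checks:**
- **Position:** the window centre is within about 1 mm of the focus I estimated. The lens position comes from three views that agree to about 1 mm.
- **Distance to the glass:** I guessed that the lens glass stands 2 mm in front of the ring light, so the 150 mm distance could be a few mm out.
- **Facing the lens:** about 2° off, nearly all of it extra lean: 14.4° against an estimated camera tilt of about 12°. Roll in the picture is 0.3°.
- **Grip:** the gripper holds the relay about 5 mm off-centre across its thickness; I allowed for this in the position. It has not slipped, and the arm was still.
- **Camera tilt:** my estimates disagreed at first, ranging from 12° to 25°. I relied on the two best measurements, the camera body's edges and the shape of the ring, which both gave about 12°.
- **Surroundings:** the other three relays were still plugged in just after the pull. Nothing looked disturbed in the final views of the camera stand, pliers and screwdriver.

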